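Close the battery cap of the test tweezers and hold the tips at the marked gap for zeroing

TASK

The battery of the component-test tweezers has just been changed and the meter needs its open-tip zero: with the tweezers still lying in their rest, press the orange battery cap down fully home, then take the tweezers by the two blue ridged grips and lift them off the rest. Bring the tips over the two red lines of the green size board, level, along the lines and 1 to 5 cm above it, and squeeze until the tips stand as far apart as the lines (12 mm), one tip over each; keep holding that gap steady there - the job finishes while you hold, nothing is put down. Never let the tips touch each other, and leave everything else on the table where it is.

Things in the scene. Friction and masses are not known exactly. Their poses are not given: they have to be found in the camera images.
- tweezers: loose test tweezers, about 50 g, level: dark case 52 x 28 x 16 mm (x, y, z) with a display; two sprung arms hinged at x = 22 mm run to gold tips at x = 122 mm. Origin: centre of the case's underside; +x to the tips, y across the gap, z up. Each arm has a blue ridged grip 28 mm long (x = 68 to 96), 14 mm tall (z = 1 to 15 mm). The arms move as mirror images about the case's xz plane
- grip_mid (a point): point midway between the ridged grips (x = 82, y = 0, z = 8 mm of the tweezers' frame), the place to squeeze, from above, along the tweezers' y. Width over the grips' outer faces: 33 mm free (tips 24 mm apart), 26 mm at the 12 mm tip gap, 19 mm when the tips touch: 1 mm of squeeze closes the tips by 1.67 mm. Squeezing starts at 8 N and takes 10 N at the 12 mm gap; it springs open when let go
- tip_mid (a point): point midway between the tips, at x = 122, y = 0, z = 8 mm of the tweezers' frame (40 mm ahead of grip_mid)
- tip_left (a point): inner face of the left (+y) gold tip at its very end; the tip is 2 mm thick and 4 mm tall
- tip_right (a point): inner face of the right (-y) gold tip at its very end
- jaw_left (a joint): turn of the left arm, rad: 0 free (tips 24 mm apart), 0.06 at the 12 mm gap, 0.12 tips touching; tip gap = 24 mm - 200 mm x value
- jaw_right (a joint): the same for the right arm, always equal to jaw_left
- cap (a joint): travel of the orange battery cap, m: 0 standing 5.5 mm proud of the case, 0.004 fully home (1.5 mm proud). It starts 0 to 1.5 mm down, takes about 8 N to push and stays where it is pushed
- cap_top (a point): centre of the top of the round orange battery cap, 25 mm across, on top of the case at x = -11.5 mm of the tweezers' frame; pressed straight down. Its top starts 52 to 54 mm above the table and is 49.5 mm above it when home
- rest: fixed rest, turned like the tweezers: base plate 176 x 56 x 6 mm, a grey trough (floor 32 mm, cheeks and rear wall 42 mm above the table) round the case, a comb under the tips 115 mm ahead, ears to 46 mm. Origin: on the table under the case's middle, +x towards the tips. At the grips only the base plate lies below: fingers may go down beside them to 8 mm above the table
- size_board: fixed green size board lying on the table, 60 x 120 x 2 mm (x, y, z) with gold footprints; in its middle a white field with the two red lines. Origin: centre of its underside; x along the red lines, y across them
- gap_mark (a point): middle of the red marks on the board's top face (2 mm above the table): two lines 20 mm long along x, 2 mm wide, their centres at y = +6 and -6 mm. The tweezers may point along +x of the board or the other way
- old_cell: spent coin cell, steel disc 24 mm across, 8 mm thick, lying beside the rest. Origin: centre of its underside
- capacitor: blue capacitor, upright cylinder 22 mm across, 32 mm tall, beside the size board. Origin: centre of its underside
- glue_jar: closed glue jar, 52 mm across, 85 mm tall, green cap. Origin: centre of its underside
- screwdriver: red-handled screwdriver, 190 mm long, lying. Origin near its middle
- tool_cup: red cup of screwdrivers, 72 mm across, handles up to 160 mm high. Origin: centre of its underside
- solder_reel: solder reel, 60 mm across, 38 mm tall. Origin: centre of its underside
- screw_tin: low round steel tin of screws, 84 mm across, 18 mm tall. Origin: centre of its underside
Not all that is in view belongs to the job. There is more than one size of the tweezers; the one meant has the size given above.

How it is judged:
By the outcome, as a careful person would: the job done as asked, in the order asked, and still so for the second after the job is handed in, while the arm keeps its last pose, push and grip.
It also fails if it takes over 51 s, if anything falls off the work surface, if the arm or the gripper's body presses on something with over 40 N, if the wrist force passes 120 N, or if a joint passes its speed limit or range.

ROBOT

A 6-joint arm with a two-finger parallel gripper is mounted at the origin on the work surface. World frame = base frame: x ahead of the robot, y to its left, z up, the work surface at z = 0. Lengths are in m, angles in rad, forces in N, time in s.
With the tool pointing down it reaches from about 0.35 to 0.975 m from the base axis. Payload 4.9 kg.
Tool frame: the origin (TCP) lies at the very end of the fingers, on their centre line; the grasp point (between the pads) lies manip.grip_point_offset behind it (manip.grip_point_offset is the distance from the TCP to the grasp point, in m); z points along the fingers, y is the line along which they close (so a half turn about z gives the same grasp; the last joint's range is limited). The gripper opens to 85 mm and grips with 20 to 120 N. Pads are 22 mm wide; open, the fingers measure 114 mm over their backs; the gripper's body (76 mm by 85 mm) begins 54 mm behind the grasp point. The pads swing forward as they close: fully open they stand 13 mm farther back than shut.
Start: joints at [-1.322, 0.053, 1.613, -0, 1.476, -0.119], TCP at [0.225, -0.583, 0.231] pointing down, gripper open.
Joint ranges: [-3.01, 3.01], [-1.01, 2.22], [0.06, 2.58], [-1.02, 4.17], [0.09, 2.62], [-3.14, 3.14]. Speed limits (rad/s): [2.57, 2.57, 3.14, 3.14, 3.14, 3.14].

INTERFACE

Orientations are given as a unit quaternion [w, x, y, z].
In Python, from plant import manip gives the robot as it stands.
- The arm moves only by the shell command python3 -m crank 'ROWS' [OPENING]. ROWS is JSON, a list of rows, each an object of numbers: "x", "y", "z": the shift along the tool's x, y, z in cm; "turn": the turn about the tool's z in rad. In form: [{"x": .., "y": .., "z": .., "turn": ..}, ...]. A call has 1 to 5 rows; each row shifts and turns the commanded pose from where the row before left it, along the tool's axes as they then stand; what a row does not reach is not made up. A row lasts 1/10 s, in which the tool goes at most 50 mm and 8.59 degrees, less where a joint would pass 70% of its speed; a pose out of reach is approached as far as the arm can. A call with a gripper value outside its range is refused whole. OPENING is the opening in per cent of the stroke, from 0 (shut) to 100 (fully open), set as the call begins (- or left out, the last holds). The fingers move at their own pace and stop on an object; the grip force is fixed at half the most. Time passes only in rows, so rows that do not move let the fingers close. It gives the time, the measured TCP pose, the force, the opening and the grip force at its end, in the units of the state.
- manip.state(): the state, without advancing time (a new reading comes with each control period).
- manip.grab_frame(name): name is "side" or "top"; returns (picture, depth): 400x640x3 uint8, red, green, blue; 400x640 float32, m along the optical axis (not along the pixel's ray), 0 where there is no reading.
- manip.camera_model(name): a dict with "mtx" (3x3 intrinsics, pixels), "k1" (the pictures are not rectified: a ray, as slopes to the right and down, at radius r is drawn at 1 + k1 r^2 times it, then the intrinsics apply), "world_to_cam" (4x4, takes a point from world to camera coordinates). Camera axes: x right, y down, z forward; pixel columns grow to the right and rows downward; lengths in m; the calibration is good to about 2 mm. A picture is of the moment at which its call begins. camera_model takes no time and is no camera call.
- manip.job_done(): hands the job in; it is judged then, once.
The state is a dict: "time": time; "joint_pos": joint angles; "joint_vel": joint speeds; "joint_efforts": joint torques, N m; "tool_pos": TCP position; "tool_rot": TCP orientation; "contact_force": force on the tool from outside, world axes, zero at the start; "ft_torque": the same for the moment, N m; "gripper_width": opening from 0.0 (shut) to 1.0 (fully open); "grasp_force": force on a finger pad.
Only numpy, scipy, OpenCV 4.12 (cv2) and the standard library are available. Lean on these libraries where they do the work, as an engineer would, in place of code of your own. Each camera call takes 0.05 s, during which the arm holds its last target. There are 200 camera calls.

## Working session

There is one attempt and no reset: what is moved stays moved. The work goes in short steps, Python scripts to look and compute and a shell command to move; the robot and the scene stay as the last step left them, time stands still between calls to the robot, and variables do not carry over. Pictures are saved under pics/ and viewed, at most 10 in all, crops included, and the job is handed in when it is done.

```bash
mkdir -p pics; cat > h.py <<'E'
import numpy as np, cv2
from plant import manip
def grab(n,f):
    p,d=manip.grab_frame(n); cv2.imwrite(f,p[:,:,::-1]); np.savez('/tmp/'+n+'.npz',p=p,d=d); return p,d
def ray(n,uv):
    c=manip.camera_model(n);K=np.array(c['mtx']);T=np.array(c['world_to_cam'])
    q=cv2.undistortPoints(np.array(uv,float).reshape(-1,1,2),K,np.array([c['k1'],0,0,0.])).reshape(-1,2)
    R=T[:3,:3];o=-R.T@T[:3,3]
    return o,np.c_[q,np.ones(len(q))]@R
def onplane(n,uv,z):
    o,d=ray(n,uv); return o+d*((z-o[2])/d[:,2:3])
def proj(n,P):
    c=manip.camera_model(n);T=np.array(c['world_to_cam'])
    P=np.array(P,float).reshape(-1,3)
    return cv2.projectPoints(P,cv2.Rodrigues(T[:3,:3])[0],T[:3,3],np.array(c['mtx']),np.array([c['k1'],0,0,0.]))[0].reshape(-1,2)
E
python3 - <<'E'
from h import *
for n in('top','side'):
    grab(n,f'pics/{n}0.png');c=manip.camera_model(n);print(n,c['mtx'],c['k1'],ray(n,[[320,200]]))
print(manip.state(),manip.grip_point_offset)
E
```

```text
top [[375.93769662   0.         320.59187356]
 [  0.         375.93769662 200.0406646 ]
 [  0.           0.           1.        ]] -0.0328214172115844 (array([ 0.48359572, -0.01343734,  1.12625784]), array([[ 0.08877923,  0.00527011, -0.99603864]]))
side [[413.00524932   0.         315.20425805]
 [  0.         413.00524932 199.15920232]
 [  0.           0.           1.        ]] -0.034454897339818116 (array([0.34732441, 0.87712209, 0.63912893]), array([[ 0.19301331, -0.82632978, -0.52921067]]))
{'time': 0.1, 'joint_pos': array([-1.32200083e+00,  5.32689643e-02,  1.61418843e+00,  3.26192474e-06,
        1.47599689e+00, -1.19001843e-01]), 'joint_vel': array([-1.74265340e-04, -8.81321953e-05, -3.57400693e-03,  8.12531318e-04,
        2.25173996e-05,  9.23212059e-04]), 'joint_efforts': array([-9.80751292e-05, -3.94906819e+01, -3.71362817e+01, -1.10682315e-04,
        3.93336915e-03,  4.97916332e-06]), 'tool_pos': array([ 0.22458294, -0.58263876,  0.23018056]), 'tool_rot': array([-9.28963998e-04,  9.83137843e-01,  1.82863651e-01, -5.87446726e-05]), 'contact_force': array([-0.89716152,  0.07848491, -0.09276202]), 'ft_torque': array([ 0.04326475, -0.01822934,  0.04011939]), 'grasp_force': 0.0, 'gripper_width': 0.9952335873612916} 0.0187
```

View pics/top0.png

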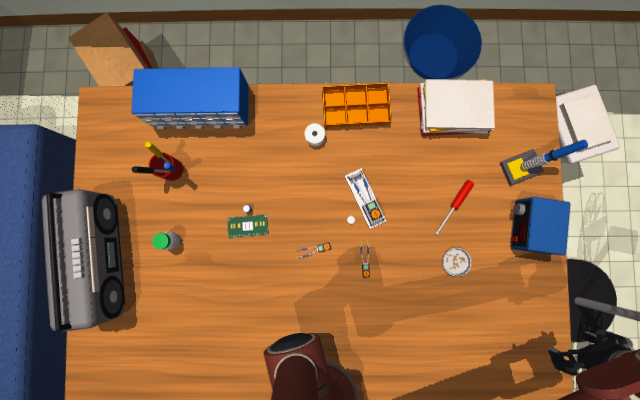

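View pics/side0.png

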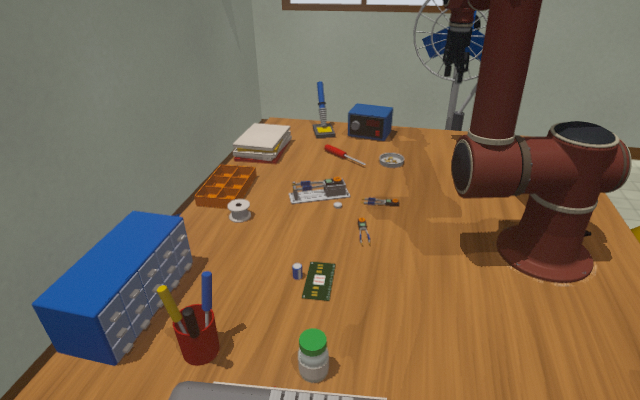

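The tweezers in the rest are at top px (366,198): case and orange cap near (376,213), tips near (355,178). The board is at (248,226), and the two small tweezers at (314,250) and (365,260) are decoys. Next I'll measure and zoom in.

```bash
python3 - <<'E'
from h import *
p=np.load('/tmp/top.npz')['p'];s=np.load('/tmp/side.npz')['p']
def crop(p,x0,y0,x1,y1):
    return cv2.resize(p[y0:y1,x0:x1],(400,300),interpolation=cv2.INTER_CUBIC)
im=np.vstack([np.hstack([crop(p,330,160,410,220+0),crop(p,215,195,295,255)]),np.hstack([crop(s,280,165,360,225),crop(s,280,252,360,312)])])
cv2.imwrite('pics/c1.png',im[:,:,::-1])
def blobs(n,p,roi,lo,hi):
    x0,y0,x1,y1=roi;h=cv2.cvtColor(p[y0:y1,x0:x1],cv2.COLOR_RGB2HSV);m=cv2.inRange(h,lo,hi)
    k,_,st,c=cv2.connectedComponentsWithStats(m)
    return [(tuple(c[i]+[x0,y0]),st[i,4]) for i in range(1,k) if st[i,4]>3]
for n,q,r1 in(('top',p,(335,160,400,235)),('side',s,(285,170,352,205))):
    for nm,lo,hi,z in(('orange',(5,180,140),(18,255,255),.053),('blue',(105,100,60),(130,255,255),.041)):
        for c,a in blobs(n,q,r1,lo,hi): print(n,nm,np.round(c,1),a,np.round(onplane(n,[c],z),4))
for n,q,r in(('top',p,(220,205,275,245)),('side',s,(300,255,340,305))):
    for nm,lo,hi in(('green',(40,60,30),(90,255,255)),('white',(0,0,170),(180,60,255)),('red',(0,100,90),(4,255,255))):
        for c,a in blobs(n,q,r,lo,hi):
            if a>5 or nm=='red':print(n,nm,np.round(c,1),a,np.round(onplane(n,[c],.002),4))
    h=cv2.cvtColor(q[r[1]:r[3],r[0]:r[2]],cv2.COLOR_RGB2HSV);m=cv2.inRange(h,(40,60,30),(90,255,255))
    ct=max(cv2.findContours(m,0,2)[0],key=cv2.contourArea)
    W=onplane(n,ct.reshape(-1,2)+np.array(r[:2]),.002)[:,:2].astype(np.float32); print(n,'rect',cv2.minAreaRect(W))
E
```

```text
top orange [344.9 165.9] 116 [[ 0.6778 -0.0805  0.053 ]]
top orange [386.8 162.2] 83 [[ 0.6878 -0.2019  0.053 ]]
top orange [362.2 162.2] 5 [[ 0.6882 -0.1306  0.053 ]]
top orange [366.4 165.9] 7 [[ 0.6774 -0.1426  0.053 ]]
top orange [386.2 174.6] 287 [[ 0.6514 -0.1991  0.053 ]]
top orange [369. 179.] 7 [[ 0.639  -0.1493  0.053 ]]
top orange [373.5 180.1] 10 [[ 0.6357 -0.1622  0.053 ]]
top orange [381.1 182.7] 7 [[ 0.628  -0.1841  0.053 ]]
top orange [376.9 185.9] 28 [[ 0.6189 -0.1718  0.053 ]]
top orange [335.8 184.4] 5 [[ 0.624  -0.0535  0.053 ]]
top orange [340.8 187.7] 26 [[ 0.6143 -0.0678  0.053 ]]
top orange [385.4 191.7] 18 [[ 0.6018 -0.1957  0.053 ]]
top orange [377.2 192.2] 5 [[ 0.6006 -0.1722  0.053 ]]
top orange [340.9 195.9] 7 [[ 0.5908 -0.0677  0.053 ]]
top orange [351.8 199. ] 18 [[ 0.5815 -0.0989  0.053 ]]
top orange [345.1 201.9] 9 [[ 0.5733 -0.0797  0.053 ]]
top orange [389.8 201. ] 61 [[ 0.5749 -0.2078  0.053 ]]
top orange [339.2 210.1] 37 [[ 0.55   -0.0624  0.053 ]]
top orange [355.3 209.5] 12 [[ 0.5513 -0.1086  0.053 ]]
top orange [384.8 208.8] 5 [[ 0.5527 -0.193 
[... 1024 characters left out ...]
82.6] 16 [[ 0.6301 -0.1403  0.041 ]]
top blue [356.6 187.1] 14 [[ 0.6171 -0.1143  0.041 ]]
side orange [336.5 178.2] 32 [[ 0.5404 -0.1652  0.053 ]]
top green [247.9 225.9] 557 [[0.5076 0.2088 0.002 ]]
top white [245.5 208. ] 38 [[0.5613 0.2164 0.002 ]]
top white [247.1 225.7] 82 [[0.5081 0.211  0.002 ]]
top rect ((0.5078788995742798, 0.20983316004276276), (0.057096365839242935, 0.11768925935029984), 4.848308563232422)
side green [309.8 281.8] 192 [[0.5262 0.2209 0.002 ]]
side green [325.7 282.2] 279 [[0.4915 0.2146 0.002 ]]
side white [319.1 279.5] 81 [[0.5077 0.2095 0.002 ]]
side rect ((0.4951246678829193, 0.20874926447868347), (0.030692745000123978, 0.11526434123516083), 4.831501483917236)
```

View pics/c1.png

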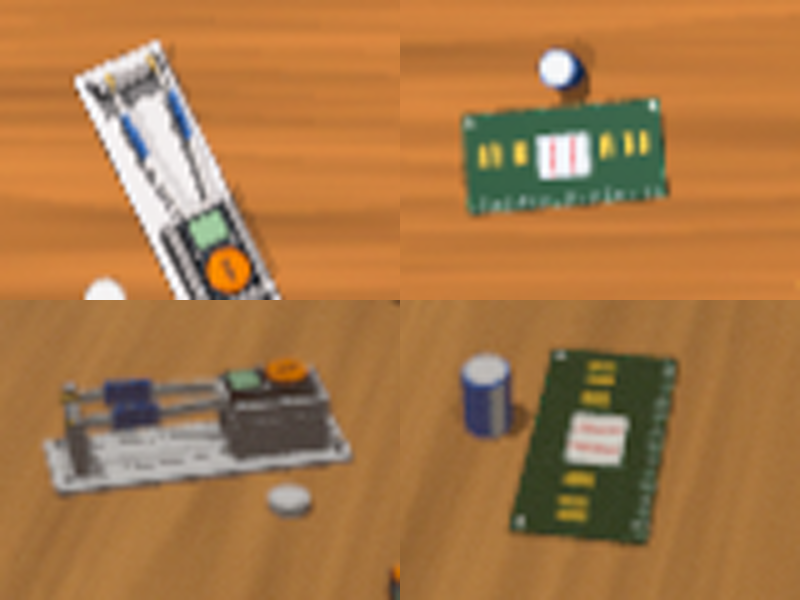

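Crop 1 (top view) shows the cap at px (375.3,213.7), the blue grips at (356.6,187.1) and (365.4,182.6), and the tips near (352,176) and (360.5,172.5). The board's red lines centre on about (247,226). The remaining numbers needed are the tweezers' yaw and the move vectors.

```bash
python3 - <<'E'
from h import *
cap=(onplane('top',[[375.2,213.7]],.053)+onplane('side',[[336.5,178.2]],.053))[0]/2
g=onplane('top',[[356.6,187.1],[365.4,182.6]],.046); gs=onplane('side',[[305.6,183.2],[307,188]],.041)
t=onplane('top',[[352.2,175.8],[360.4,172.6]],.042)
p=np.load('/tmp/top.npz')['p'];x0,y0=335,160
h=cv2.cvtColor(p[160:235,335:400],cv2.COLOR_RGB2HSV);m=cv2.inRange(h,(0,0,60),(180,90,255))|cv2.inRange(h,(0,0,0),(180,110,120))
m=cv2.morphologyEx(m,cv2.MORPH_CLOSE,np.ones((3,3)))
ct=max(cv2.findContours(m,0,2)[0],key=cv2.contourArea).reshape(-1,2)+[335,160]
print('plate',cv2.minAreaRect(onplane('top',ct,.006)[:,:2].astype(np.float32)))
for n,v in(('cap',cap),('grips',g.mean(0)),('gripsS',gs.mean(0)),('tips',t.mean(0))):
    d=(v-cap)[:2];print(n,v.round(4),np.linalg.norm(d).round(4),np.degrees(np.arctan2(d[1],d[0])).round(1))
print('width grips',np.linalg.norm(g[0]-g[1]))
# red lines
for n,r in(('top',(238,216,258,236)),('side',(308,268,330,292))):
    q=np.load(f'/tmp/{n}.npz')['p'].astype(float);x0,y0,x1,y1=r;c=q[y0:y1,x0:x1];w=np.clip(c[:,:,0]-c[:,:,1]-15,0,None)*(c[:,:,2]>c[:,:,1]*.85)*(c[:,:,0]>130)
    Y,X=np.nonzero(w>0);W=onplane(n,np.c_[X+x0,Y+y0],.002)[:,:2];ww=w[Y,X];mu=np.average(W,axis=0,weights=ww);print(n,'red',len(X),mu)
    k=W[:,1]>mu[1]
    for s in(k,~k):print('  line',np.average(W[s],axis=0,weights=ww[s]))
s=manip.state();a=0.368;print(cap[:2]-s['tool_pos'][:2])
E
```

```text
plate ((0.5889016389846802, -0.14250613749027252), (0.17699047923088074, 0.05636999011039734), 24.420978546142578)
cap [ 0.5396 -0.1653  0.053 ] 0.0 0.0
grips [ 0.6231 -0.1267  0.046 ] 0.092 24.8
gripsS [ 0.6219 -0.1259  0.041 ] 0.0912 25.6
tips [ 0.6549 -0.114   0.042 ] 0.1263 24.0
width grips 0.028779799570541584
top red 17 [0.50840245 0.21124468]
  line [0.5077155  0.21736226]
  line [0.50906194 0.20537179]
side red 44 [0.50844456 0.20923797]
  line [0.50803288 0.21478547]
  line [0.50892212 0.20280287]
[0.31504447 0.41728897]
```

```bash
cat > go.py <<'E'
import sys
from h import *
from scipy.spatial.transform import Rotation as Ro
# args: x y z yaw_deg : remaining move in tool axes (cm) and turn
x,y,z,yaw=map(float,sys.argv[1:5]);s=manip.state();q=s['tool_rot'];R=Ro.from_quat([q[1],q[2],q[3],q[0]]).as_matrix()
a=np.arctan2(R[1,0],R[0,0]);d=(np.array([x,y,z])-s['tool_pos'])
print('t',round(s['time'],2),'pos',s['tool_pos'].round(4),'yaw',np.degrees(a).round(2),'tilt',R[:,2].round(3),'F',s['contact_force'].round(1),'w',round(s['gripper_width'],4),'gf',round(s['grasp_force'],1))
print('tool cm',(R.T@d*100).round(2),'turn',((a-np.radians(yaw)+np.pi)%(2*np.pi)-np.pi).round(3))
E
python3 -m crank '[{"turn":-0.058,"x":4,"y":-2.5},{"x":4,"y":-2.5},{"x":4,"y":-2.5},{"x":4,"y":-2.5},{"x":4,"y":-2.5}]' 0
python3 -m crank '[{"x":4,"y":-2.5},{"x":4,"y":-2.5},{"x":4,"y":-2.5},{"x":4,"y":-2.5},{"x":4,"y":-2.5}]'
python3 go.py 0.5396 -0.1653 0.07 24.5
```

```text
t 0.1 pos [ 0.2246 -0.5826  0.2302] yaw 21.07 tilt [-0.     0.002 -1.   ] F [-0.9  0.1 -0.1] w 0.9952 gf 0.0
tool cm [ 44.4  -27.59  16.08] turn -0.06schema error: expected keys x, y, z, turn
schema error: expected keys x, y, z, turn
```

```bash

python3 -m crank '[{"x":4,"y":-2.5,"z":0,"turn":-0.06},{"x":4,"y":-2.5,"z":0,"turn":0},{"x":4,"y":-2.5,"z":0,"turn":0},{"x":4,"y":-2.5,"z":0,"turn":0},{"x":4,"y":-2.5,"z":0,"turn":0}]' 0
python3 -m crank '[{"x":4,"y":-2.5,"z":0,"turn":0},{"x":4,"y":-2.5,"z":0,"turn":0},{"x":4,"y":-2.5,"z":0,"turn":0},{"x":4,"y":-2.5,"z":0,"turn":0},{"x":0,"y":0,"z":0,"turn":0}]'
python3 go.py 0.5396 -0.1653 0.07 24.5
```

```text
time: 0.6
tool_pos: [0.3576, -0.3862, 0.2308]
tool_rot: [-0.0, 0.977, 0.212, -0.0]
contact_force: [1.3, 0.4, 0.8]
gripper_width: 0.142
grasp_force: 0.0
time: 1.1
tool_pos: [0.4631, -0.2264, 0.2308]
tool_rot: [-0.001, 0.976, 0.216, 0.0]
contact_force: [0.4, -0.1, -0.2]
gripper_width: -0.001
grasp_force: 0.0
t 1.1 pos [ 0.4631 -0.2264  0.2308] yaw 24.91 tilt [ 0.     0.002 -1.   ] F [ 0.4 -0.1 -0.2] w -0.0012 gf 0.0
tool cm [ 9.49 -2.29 16.1 ] turn 0.007
```

```bash

python3 -m crank '[{"x":4,"y":-1,"z":1,"turn":0.007},{"x":4,"y":-1,"z":2,"turn":0},{"x":1.5,"y":-0.3,"z":4,"turn":0},{"x":0,"y":0,"z":4,"turn":0},{"x":0,"y":0,"z":2,"turn":0}]'
python3 -m crank '[{"x":0,"y":0,"z":0,"turn":0},{"x":0,"y":0,"z":0,"turn":0},{"x":0,"y":0,"z":0,"turn":0}]'
python3 go.py 0.5396 -0.1653 0.06 24.5
python3 - <<'E'
from h import *
p,_=grab('top','/tmp/a.png');s,_=grab('side','/tmp/b.png')
f=lambda p,x,y:cv2.resize(p[y:y+60,x:x+80],(400,300),interpolation=cv2.INTER_CUBIC)
cv2.imwrite('pics/c2.png',np.hstack([f(p,335,180),f(s,290,150)])[:,:,::-1])
E
```

```text
time: 1.6
tool_pos: [0.536, -0.1697, 0.0964]
tool_rot: [-0.002, 0.978, 0.209, -0.003]
contact_force: [-0.6, 0.8, 0.7]
gripper_width: -0.0
grasp_force: 0.0
time: 1.9
tool_pos: [0.5395, -0.1718, 0.1035]
tool_rot: [0.001, 0.978, 0.209, 0.001]
contact_force: [1.1, -1.2, 0.7]
gripper_width: 0.003
grasp_force: 0.0
t 1.9 pos [ 0.5395 -0.1718  0.1035] yaw 24.08 tilt [ 0.003 -0.002 -1.   ] F [ 1.1 -1.2  0.7] w 0.0028 gf 0.0
tool cm [ 0.26 -0.6   4.35] turn -0.007
```

View pics/c2.png

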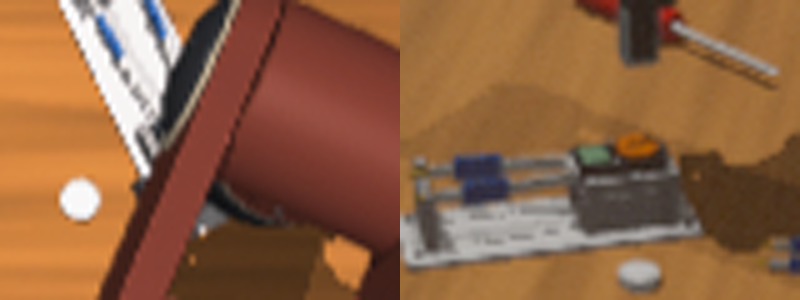

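The side view shows the shut fingertips at crop (640,60), directly above the orange cap at (637,147). The top view is blocked by the arm. Centring, then descending.

```bash

python3 -m crank '[{"x":0.2,"y":-0.6,"z":2,"turn":0},{"x":0,"y":0,"z":1.5,"turn":0},{"x":0,"y":0,"z":0,"turn":0},{"x":0,"y":0,"z":0,"turn":0}]'
python3 go.py 0.5396 -0.1653 0.0495 24.5
```

```text
time: 2.4
tool_pos: [0.5376, -0.1645, 0.0663]
tool_rot: [-0.0, 0.978, 0.209, -0.0]
contact_force: [0.7, -0.6, 0.5]
gripper_width: -0.001
grasp_force: 0.0
t 2.4 pos [ 0.5376 -0.1645  0.0663] yaw 24.11 tilt [-0.  0. -1.] F [ 0.7 -0.6  0.5] w -0.0005 gf 0.0
tool cm [0.15 0.15 1.68] turn -0.007
```

```bash

python3 -m crank '[{"x":0.1,"y":0.1,"z":0.7,"turn":-0.005},{"x":0,"y":0,"z":0.5,"turn":0},{"x":0,"y":0,"z":0.2,"turn":0},{"x":0,"y":0,"z":0.2,"turn":0},{"x":0,"y":0,"z":0,"turn":0}]'
python3 go.py 0.5396 -0.1653 0.0495 24.5
```

```text
time: 2.9
tool_pos: [0.5391, -0.165, 0.0511]
tool_rot: [-0.0, 0.977, 0.211, -0.0]
contact_force: [-3.0, 0.2, 4.2]
gripper_width: 0.002
grasp_force: 2.3
t 2.9 pos [ 0.5391 -0.165   0.0511] yaw 24.4 tilt [-0.001  0.    -1.   ] F [-3.   0.2  4.2] w 0.0016 gf 2.3
tool cm [0.03 0.05 0.16] turn -0.002
```

```bash

python3 -m crank '[{"x":0,"y":0,"z":0.1,"turn":0},{"x":0,"y":0,"z":0.1,"turn":0},{"x":0,"y":0,"z":0,"turn":0}]'
python3 -m crank '[{"x":0,"y":0,"z":0.1,"turn":0},{"x":0,"y":0,"z":0,"turn":0}]'
python3 go.py 0.5396 -0.1653 0.0495 24.5
```

```text
time: 3.2
tool_pos: [0.5392, -0.165, 0.0495]
tool_rot: [-0.0, 0.977, 0.211, -0.0]
contact_force: [-3.3, 1.4, 6.7]
gripper_width: -0.001
grasp_force: 3.4
time: 3.4
tool_pos: [0.5392, -0.1651, 0.0495]
tool_rot: [-0.0, 0.977, 0.211, -0.001]
contact_force: [-5.7, 2.3, 10.9]
gripper_width: -0.002
grasp_force: 6.1
t 3.4 pos [ 0.5392 -0.1651  0.0495] yaw 24.41 tilt [-0.001  0.    -1.   ] F [-5.7  2.3 10.9] w -0.0016 gf 6.1
tool cm [ 0.03  0.04 -0.  ] turn -0.002
```

```bash

python3 -m crank '[{"x":0,"y":0,"z":0.15,"turn":0},{"x":0,"y":0,"z":0,"turn":0},{"x":0,"y":0,"z":0,"turn":0}]'
python3 go.py 0.5396 -0.1653 0.0495 24.5
```

```text
time: 3.7
tool_pos: [0.5393, -0.1651, 0.0494]
tool_rot: [-0.0, 0.977, 0.211, -0.001]
contact_force: [-11.4, 4.5, 20.4]
gripper_width: 0.004
grasp_force: 10.0
t 3.7 pos [ 0.5393 -0.1651  0.0494] yaw 24.42 tilt [-0.002  0.    -1.   ] F [-11.4   4.5  20.4] w 0.0043 gf 10.0
tool cm [ 0.02  0.03 -0.02] turn -0.001
```

The cap is hard against its stop at 49.5 mm. Next: up, open to about 48 mm, and over the grips.

```bash

python3 -m crank '[{"x":0,"y":0,"z":-2,"turn":0},{"x":0,"y":0,"z":-4,"turn":0},{"x":3,"y":0,"z":0,"turn":0},{"x":4,"y":0,"z":0,"turn":0},{"x":2.3,"y":0,"z":0,"turn":0}]' 
python3 -m crank '[{"x":0,"y":0,"z":0,"turn":0},{"x":0,"y":0,"z":0,"turn":0},{"x":0,"y":0,"z":0,"turn":0}]' 56
python3 go.py 0.6247 -0.1265 0.020 24.5
python3 - <<'E'
from h import *
p,_=grab('top','/tmp/a.png');s,_=grab('side','/tmp/b.png')
f=lambda p,x,y:cv2.resize(p[y:y+60,x:x+80],(400,300),interpolation=cv2.INTER_CUBIC)
cv2.imwrite('pics/c3.png',np.hstack([f(p,335,160),f(s,270,150)])[:,:,::-1])
E
```

```text
time: 4.2
tool_pos: [0.6259, -0.1258, 0.1068]
tool_rot: [0.0, 0.977, 0.212, 0.001]
contact_force: [0.3, -0.8, -0.4]
gripper_width: -0.002
grasp_force: 0.0
time: 4.5
tool_pos: [0.6229, -0.1267, 0.1053]
tool_rot: [-0.0, 0.977, 0.211, -0.001]
contact_force: [-0.2, 0.9, -0.2]
gripper_width: 0.508
grasp_force: 0.0
t 4.5 pos [ 0.6229 -0.1267  0.1053] yaw 24.37 tilt [-0.001  0.    -1.   ] F [-0.2  0.9 -0.2] w 0.5078 gf 0.0
tool cm [0.18 0.06 8.53] turn -0.002
```

View pics/c3.png

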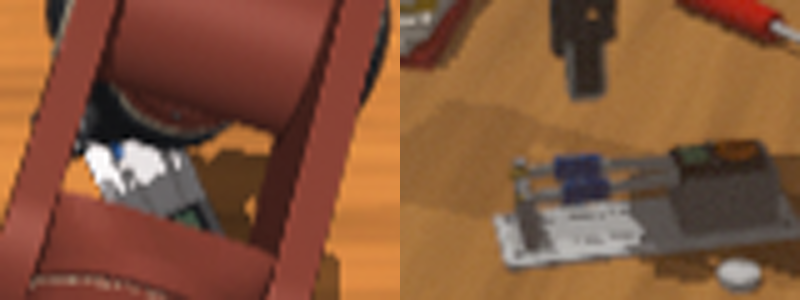

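In the side view the open fingers at crop (585,98) stand above the blue grips at (580,178), and the cap is visibly low. Descending.

```bash

python3 -m crank '[{"x":0.15,"y":0.05,"z":2,"turn":0},{"x":0,"y":0,"z":1,"turn":0},{"x":0,"y":0,"z":0,"turn":0}]' 
python3 go.py 0.6247 -0.1265 0.020 24.5
```

```text
time: 4.9
tool_pos: [0.6233, -0.1261, 0.0734]
tool_rot: [-0.001, 0.977, 0.211, -0.002]
contact_force: [-0.2, -0.3, 0.2]
gripper_width: 0.56
grasp_force: 0.0
t 4.9 pos [ 0.6233 -0.1261  0.0734] yaw 24.36 tilt [-0.004  0.001 -1.   ] F [-0.2 -0.3  0.2] w 0.5601 gf 0.0
tool cm [0.13 0.11 5.34] turn -0.002
```

```bash

python3 -m crank '[{"x":0,"y":0,"z":1.5,"turn":0},{"x":0,"y":0,"z":1.5,"turn":0},{"x":0,"y":0,"z":1.5,"turn":0},{"x":0,"y":0,"z":0.9,"turn":0},{"x":0,"y":0,"z":0,"turn":0}]' 
python3 go.py 0.6247 -0.1265 0.020 24.5
```

```text
time: 5.4
tool_pos: [0.6237, -0.1258, 0.0191]
tool_rot: [-0.001, 0.977, 0.211, -0.002]
contact_force: [-0.5, 0.9, 0.8]
gripper_width: 0.562
grasp_force: 0.0
t 5.4 pos [ 0.6237 -0.1258  0.0191] yaw 24.4 tilt [-0.004  0.001 -1.   ] F [-0.5  0.9  0.8] w 0.5624 gf 0.0
tool cm [ 0.07  0.1  -0.09] turn -0.002
```

```bash

python3 -m crank '[{"x":0.05,"y":0.1,"z":0,"turn":0},{"x":0,"y":0,"z":0,"turn":0},{"x":0,"y":0,"z":0,"turn":0}]' 41
python3 -m crank '[{"x":0,"y":0,"z":0,"turn":0},{"x":0,"y":0,"z":0,"turn":0},{"x":0,"y":0,"z":0,"turn":0}]' 38.5
python3 go.py 0.6247 -0.1265 0.020 24.5
```

```text
time: 5.7
tool_pos: [0.627, -0.1273, 0.0228]
tool_rot: [0.0, 0.977, 0.211, 0.001]
contact_force: [0.1, -0.5, 0.8]
gripper_width: 0.41
grasp_force: 0.1
time: 6.0
tool_pos: [0.6271, -0.1273, 0.0229]
tool_rot: [0.001, 0.977, 0.211, 0.001]
contact_force: [0.7, -0.7, 3.6]
gripper_width: 0.387
grasp_force: 7.3
t 6.0 pos [ 0.6271 -0.1273  0.0229] yaw 24.39 tilt [ 0.002 -0.001 -1.   ] F [ 0.7 -0.7  3.6] w 0.3872 gf 7.3
tool cm [-0.19 -0.18  0.29] turn -0.002
```

```bash

python3 -m crank '[{"x":0,"y":0,"z":0,"turn":0},{"x":0,"y":0,"z":0,"turn":0},{"x":0,"y":0,"z":0,"turn":0}]' 34.5
python3 -m crank '[{"x":0,"y":0,"z":-0.5,"turn":0},{"x":0,"y":0,"z":-1,"turn":0},{"x":0,"y":0,"z":-1.5,"turn":0},{"x":0,"y":0,"z":-2,"turn":0},{"x":0,"y":0,"z":0,"turn":0}]' 
python3 go.py 0.6247 -0.1265 0.12 24.5
python3 - <<'E'
from h import *
p,_=grab('top','/tmp/a.png');s,_=grab('side','/tmp/b.png')
f=lambda p,x,y:cv2.resize(p[y:y+60,x:x+80],(400,300),interpolation=cv2.INTER_CUBIC)
cv2.imwrite('pics/c4.png',np.hstack([f(p,335,150),f(s,270,145)])[:,:,::-1])
E
```

```text
time: 6.3
tool_pos: [0.6273, -0.1273, 0.0232]
tool_rot: [0.001, 0.977, 0.211, 0.001]
contact_force: [0.1, -0.7, 5.1]
gripper_width: 0.348
grasp_force: 9.1
time: 6.8
tool_pos: [0.6286, -0.1279, 0.0762]
tool_rot: [0.002, 0.977, 0.211, 0.003]
contact_force: [0.1, -0.0, 0.0]
gripper_width: 0.344
grasp_force: 7.6
t 6.8 pos [ 0.6286 -0.1279  0.0762] yaw 24.4 tilt [ 0.006 -0.002 -1.   ] F [ 0.1 -0.   0. ] w 0.3445 gf 7.6
tool cm [-0.28 -0.27 -4.38] turn -0.002
```

View pics/c4.png

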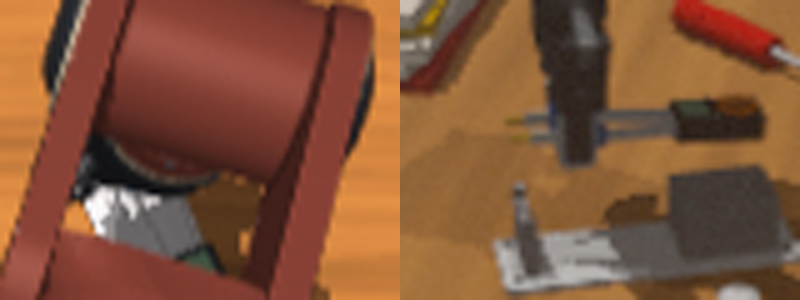

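The side view shows the tweezers clear of the rest and hanging level, with the fingers at the grips (crop 580,140), the tips at (515,130) and the case at (720,115). Carrying them to the board.

```bash

python3 -m crank '[{"x":0,"y":0,"z":-2,"turn":0},{"x":0,"y":-1,"z":-2,"turn":0},{"x":0,"y":-2,"z":-1,"turn":0},{"x":0,"y":-3,"z":0,"turn":0},{"x":0,"y":-3,"z":0,"turn":0}]'
python3 -m crank '[{"x":0,"y":-3.5,"z":0,"turn":0},{"x":0,"y":-3.5,"z":0,"turn":0},{"x":0,"y":-3.5,"z":0,"turn":0},{"x":0,"y":-3.5,"z":0,"turn":0},{"x":0,"y":-3.5,"z":0,"turn":0}]'
python3 -m crank '[{"x":0,"y":-3.5,"z":0,"turn":0},{"x":0,"y":-3,"z":0,"turn":0},{"x":0,"y":-2,"z":0,"turn":0},{"x":0,"y":-1,"z":0,"turn":0},{"x":0,"y":0,"z":0,"turn":0.06}]'
python3 -m crank '[{"x":0,"y":0,"z":0,"turn":0.08},{"x":0,"y":0,"z":0,"turn":0.08},{"x":0,"y":0,"z":0,"turn":0.08},{"x":0,"y":0,"z":0,"turn":0.04},{"x":0,"y":0,"z":0,"turn":0}]'
python3 go.py 0.4705 0.207 0.020 4.85
```

```text
time: 7.4
tool_pos: [0.5881, -0.0445, 0.121]
tool_rot: [-0.0, 0.978, 0.211, -0.001]
contact_force: [-0.5, 1.3, 0.1]
gripper_width: 0.347
grasp_force: 7.6
time: 7.9
tool_pos: [0.5151, 0.1153, 0.1205]
tool_rot: [-0.0, 0.977, 0.211, -0.001]
contact_force: [1.5, -0.5, -0.3]
gripper_width: 0.345
grasp_force: 7.6
time: 8.4
tool_pos: [0.4764, 0.2014, 0.1208]
tool_rot: [0.0, 0.983, 0.182, -0.001]
contact_force: [-0.0, 0.8, -0.5]
gripper_width: 0.35
grasp_force: 7.6
time: 8.9
tool_pos: [0.4773, 0.2002, 0.121]
tool_rot: [0.0, 0.999, 0.043, -0.001]
contact_force: [-0.4, -0.4, -0.5]
gripper_width: 0.347
grasp_force: 7.6
t 8.9 pos [0.4773 0.2002 0.121 ] yaw 4.88 tilt [-0.001 -0.001 -1.   ] F [-0.4 -0.4 -0.5] w 0.3473 gf 7.6
tool cm [-0.6  -0.74 10.1 ] turn 0.001
```

```bash

python3 -m crank '[{"x":-0.6,"y":-0.7,"z":1,"turn":0},{"x":0,"y":0,"z":2,"turn":0},{"x":0,"y":0,"z":2,"turn":0},{"x":0,"y":0,"z":1.5,"turn":0},{"x":0,"y":0,"z":0,"turn":0}]' 32
python3 -m crank '[{"x":0,"y":0,"z":1,"turn":0},{"x":0,"y":0,"z":1,"turn":0},{"x":0,"y":0,"z":0.6,"turn":0},{"x":0,"y":0,"z":0,"turn":0},{"x":0,"y":0,"z":0,"turn":0}]' 30.6
python3 go.py 0.4705 0.207 0.020 4.85
python3 - <<'E'
from h import *
p,_=grab('top','/tmp/a.png');s,_=grab('side','/tmp/b.png')
f=lambda p,x,y:cv2.resize(p[y:y+60,x:x+80],(400,300),interpolation=cv2.INTER_CUBIC)
cv2.imwrite('pics/c5.png',np.hstack([f(p,210,195),f(s,285,245)])[:,:,::-1])
c=manip.camera_model('top');
E
```

```text
time: 9.4
tool_pos: [0.4683, 0.2067, 0.0535]
tool_rot: [0.001, 0.999, 0.043, -0.003]
contact_force: [0.7, -0.0, -0.2]
gripper_width: 0.323
grasp_force: 8.1
time: 9.9
tool_pos: [0.4711, 0.2073, 0.0309]
tool_rot: [-0.0, 0.999, 0.043, 0.0]
contact_force: [0.2, 0.3, -0.9]
gripper_width: 0.311
grasp_force: 8.8
t 9.9 pos [0.4711 0.2073 0.0309] yaw 4.91 tilt [ 0.  0. -1.] F [ 0.2  0.3 -0.9] w 0.3113 gf 8.8
tool cm [-0.06  0.02  1.09] turn 0.001
```

View pics/c5.png

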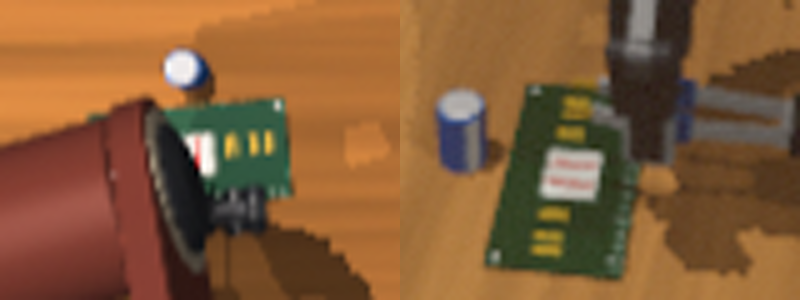

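The top view of the tips is blocked by the arm. In the side view the tips poke out left of the finger at crop ~(590,85) and (600,112). I'll lower to the final height and compare predicted tip pixels with a tighter crop.

```bash

python3 -m crank '[{"x":0,"y":0,"z":0.5,"turn":0},{"x":0,"y":0,"z":0.5,"turn":0},{"x":0,"y":0,"z":0,"turn":0},{"x":0,"y":0,"z":0,"turn":0},{"x":0,"y":0,"z":0,"turn":0}]'
python3 go.py 0.4705 0.207 0.020 4.85
python3 - <<'E'
from h import *
ims=[manip.grab_frame('side')[0].astype(float) for _ in range(6)];s=np.mean(ims,0).astype(np.uint8)
print([round(manip.state()['gripper_width'],4)],manip.state()['tool_pos'])
x0,y0=300,250
im=cv2.resize(s[y0:y0+45,x0:x0+60],(800,600),interpolation=cv2.INTER_CUBIC);k=800/60
t=manip.state()['tool_pos'];a=np.radians(4.9);ux=np.array([np.cos(a),np.sin(a),0]);uy=np.array([-np.sin(a),np.cos(a),0])
m=t+ux*.0376+[0,0,.0171]
P=proj('side',[m+uy*.007,m-uy*.007]);print(P,m)
for q in P: cv2.circle(im,tuple(int(v) for v in ((q+.5-[x0,y0])*k)),5,(255,0,255),1)
cv2.imwrite('pics/c6.png',im[:,:,::-1])
E
```

```text
time: 10.5
tool_pos: [0.471, 0.2073, 0.0208]
tool_rot: [-0.0, 0.999, 0.043, 0.0]
contact_force: [0.1, -0.4, -0.5]
gripper_width: 0.31
grasp_force: 8.8
t 10.5 pos [0.471  0.2073 0.0208] yaw 4.92 tilt [ 0.  0. -1.] F [ 0.1 -0.4 -0.5] w 0.3105 gf 8.8
tool cm [-0.05  0.02  0.08] turn 0.001
[0.3119] [0.47103964 0.20729529 0.02092089]
[[317.97912134 269.64440684]
 [318.87719718 265.39644809]] [0.50850223 0.21050697 0.03802089]
```

View pics/c6.png

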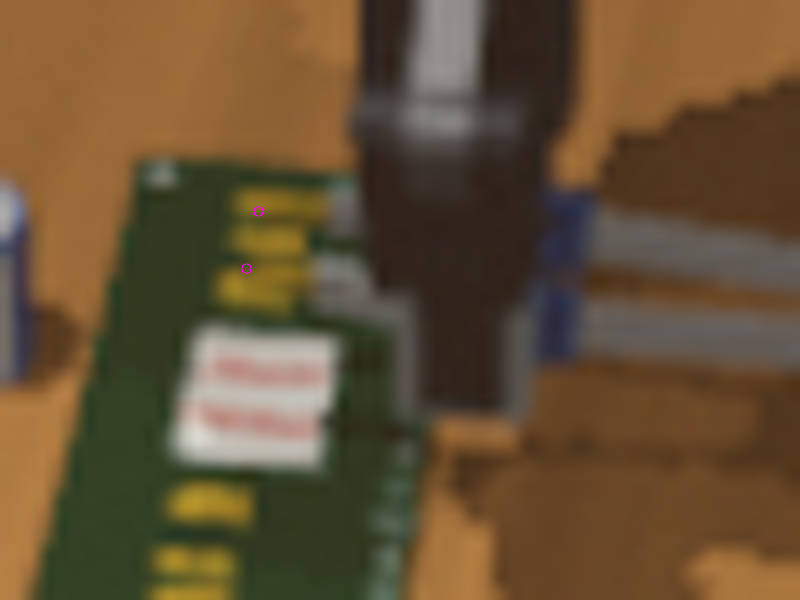

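Here the gold tips overlap the board's gold footprints (tips near (258,210)/(246,268) by prediction), so the ends can't be read. I'll raise 4 cm to get a plain wood background, and check the tip position and gap there.

```bash

python3 -m crank '[{"x":0,"y":0,"z":-2,"turn":0},{"x":0,"y":0,"z":-2,"turn":0},{"x":0,"y":0,"z":0,"turn":0},{"x":0,"y":0,"z":0,"turn":0}]'
python3 - <<'E'
from h import *
fr=[manip.grab_frame('side') for _ in range(4)];s=np.mean([f[0] for f in fr],0).astype(np.uint8)
cv2.imwrite('/tmp/s.png',s)
st=manip.state();t=st['tool_pos'];print(st['gripper_width'],t)
x0,y0=300,225
im=cv2.resize(s[y0:y0+45,x0:x0+60],(800,600),interpolation=cv2.INTER_CUBIC);k=800/60
a=np.radians(4.9);ux=np.array([np.cos(a),np.sin(a),0]);uy=np.array([-np.sin(a),np.cos(a),0])
m=t+ux*.0376+[0,0,.0171]
P=proj('side',[m+uy*.007,m-uy*.007]);print(P,m)
for q in P: cv2.circle(im,tuple(int(v) for v in ((q+.5-[x0,y0])*k)),5,(255,0,255),1)
cv2.imwrite('pics/c7.png',im[:,:,::-1])
E
```

```text
time: 11.2
tool_pos: [0.4712, 0.2073, 0.0609]
tool_rot: [-0.0, 0.999, 0.043, 0.0]
contact_force: [-0.1, -0.5, -1.4]
gripper_width: 0.308
grasp_force: 8.8
0.30815361526902235 [0.46999506 0.20698881 0.05942313]
[[318.24568177 255.82902318]
 [319.16103633 251.66282184]] [0.50745764 0.21020049 0.07652313]
```

View pics/c7.png

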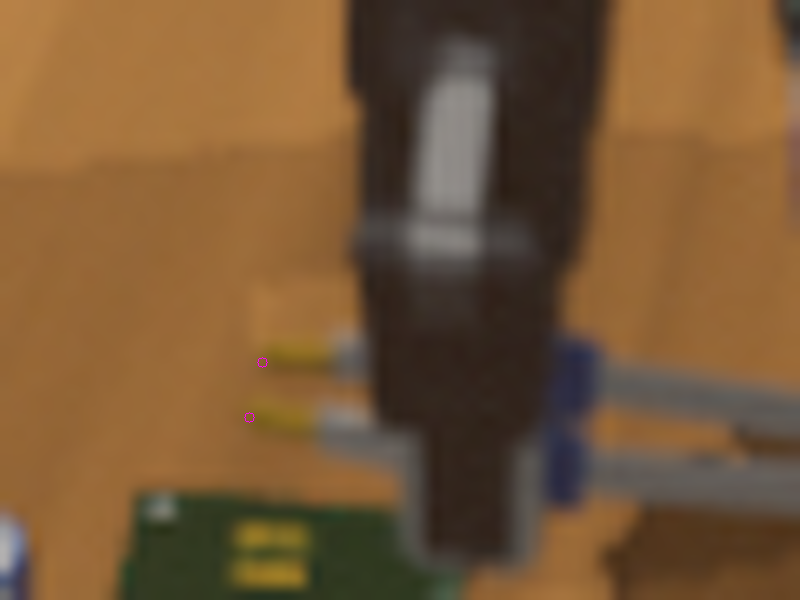

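The tip ends at crop (262,356) and (248,412) match the prediction within about 1 mm. The 56-unit spacing against 55 predicted means a gap of about 12.3 mm. Lowering again and trimming the opening slightly.

```bash

python3 -m crank '[{"x":0,"y":0,"z":1.5,"turn":0},{"x":0,"y":0,"z":1.5,"turn":0},{"x":0,"y":0,"z":0.7,"turn":0},{"x":0,"y":0,"z":0.3,"turn":0},{"x":0,"y":0,"z":0,"turn":0}]' 30.3
python3 -m crank '[{"x":0,"y":0,"z":0,"turn":0},{"x":0,"y":0,"z":0,"turn":0},{"x":0,"y":0,"z":0,"turn":0}]'
python3 go.py 0.4705 0.207 0.020 4.85
python3 - <<'E'
from h import *
w=[];t=[]
for _ in range(8): manip.grab_frame('side');s=manip.state();w.append(s['gripper_width']);t.append(s['tool_pos'])
print(np.mean(w),np.std(w),np.mean(t,0),np.std(t,0))
E
```

```text
time: 11.9
tool_pos: [0.4703, 0.2071, 0.0197]
tool_rot: [0.0, 0.999, 0.043, -0.001]
contact_force: [0.5, -0.1, -0.8]
gripper_width: 0.302
grasp_force: 9.1
time: 12.2
tool_pos: [0.4714, 0.2074, 0.0214]
tool_rot: [-0.0, 0.999, 0.043, 0.001]
contact_force: [0.3, 0.2, -1.8]
gripper_width: 0.303
grasp_force: 9.1
t 12.2 pos [0.4714 0.2074 0.0214] yaw 4.92 tilt [ 0.001  0.    -1.   ] F [ 0.3  0.2 -1.8] w 0.303 gf 9.1
tool cm [-0.1   0.03  0.14] turn 0.001
0.3043714629152646 0.001221566208002903 [0.47110884 0.20731886 0.02106633] [1.41611477e-04 4.13796898e-05 1.78399023e-04]
```

```bash
python3 -c "
from plant import manip
print(manip.job_done())"
```

```text
the job is handed in; nothing more can be done
None
```

I handed the job in at about 12.6 s: the battery cap was pressed fully home, then the tweezers were lifted off the rest and are held level over the red lines. The tips are about 3.6 cm above the board with a gap of about 11.8 mm, worked out from the gripper reading. A side picture before the last trim had confirmed the tip positions to about 1 mm; the top view was blocked there.

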